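# Open the dial padlock on the turner's chisel box and show it

### The arm

A 7-joint arm with a two-finger parallel gripper is mounted at the origin on the work surface. World frame = base frame: x ahead of the robot, y to its left, z up, the work surface at z = 0. Lengths are in m, angles in rad, forces in N, time in s.
With the tool pointing down it reaches from about 0.4 to 0.925 m from the base axis. Payload 4.1 kg.
Tool frame: the origin (TCP) lies midway between the tips of the shut fingers; the grasp point (between the pads) lies 19 mm behind it (grip_depth is the distance from the TCP to the grasp point, in m); z points along the fingers, y is the line along which they close (so a half turn about z gives the same grasp; the last joint's range is limited). The gripper opens to 85 mm and grips with 20 to 120 N. Pads are 22 mm wide; open, the fingers measure 114 mm over their backs; the gripper's body (76 mm by 85 mm) begins 54 mm behind the grasp point. The pads swing forward as they close: fully open they stand 13 mm farther back than shut.
Start: joints at [1.039, 0.398, 0.045, 1.537, -0.019, 1.207, -0.051], TCP at [0.273, -0.59, 0.231] pointing down, gripper open.
Joint ranges: [-2.82, 2.82], [-0.49, 2.23], [-1.37, 1.46], [0, 2.46], [-1.36, 4.5], [0.23, 2], [-2.94, 2.94]. Speed limits (rad/s): [2.57, 2.57, 3.14, 3.14, 3.14, 3.14, 3.14].

### API

Orientations are given as [roll, pitch, yaw] about the fixed x, y, z axes, in that order (R = Rz(yaw) Ry(pitch) Rx(roll)).
In Python, from cell import * gives the robot as it stands.
- The arm moves only by the tool drive_tool, never from a script. Its argument "rows" is a list of rows, each an object with "fingers": the finger opening in m, from 0 to 0.0854; "linear": the shift along the world's x, y, z in m, a list of three; "dr": the turn, a rotation vector about the world's x, y, z in rad, a list of three. A call has 1 to 12 rows; each row is the pose to reach, as a shift and turn from the pose commanded when the call began; what a row does not reach only later rows make up. A row lasts 1/8 s, in which the tool goes at most 62.5 mm and 10.7 degrees, less where a joint would pass 70% of its speed; a pose out of reach is approached as far as the arm can. A call with a gripper value outside its range is refused whole. The fingers move at their own pace and stop on an object; "force" is the grip in N (left out, the last holds). Time passes only in rows, so rows that repeat a pose let the fingers close. It gives the time, the measured TCP pose, the force, the opening and the grip force at its end, in the units of the state.
- get_state(): the state, without advancing time (a new reading comes with each control period).
- snapshot(name): name is "scene" or "top"; returns a dict with "pixels" (400x640x3 uint8, red, green, blue), "mtx" (3x3 intrinsics, pixels), "R" (3x3) and "t" (3): a world point X has camera coordinates R X + t. Camera axes: x right, y down, z forward; pixel columns grow to the right and rows downward; lengths in m; the calibration is good to about 2 mm. A picture is of the moment at which its call begins. There is no depth.
- finish_job(): hands the job in; it is judged then, once.
The state is a dict: "time": time; "qpos": joint angles; "qd": joint speeds; "joint_efforts": joint torques, N m; "ee_pos": TCP position; "ee_rot": TCP orientation; "force": force on the tool from outside, world axes, zero at the start; "moment": the same for the moment, N m; "finger_gap": finger opening in m; "finger_force": force on a finger pad.
Only numpy, scipy, OpenCV 4.12 (cv2) and the standard library are available. Lean on these libraries where they do the work, as an engineer would, in place of code of your own. Each camera call takes 0.05 s, during which the arm holds its last target. There are 200 camera calls.

### The job

The chisel box is locked with a dial padlock through its hasp. Turn the padlock's dial click by click until the yellow mark clicks home at the red index mark, then pull the shackle fully open and take the open padlock out of the hasp's eye without forcing it. Finish while still holding it: show the open padlock, dial up and level, held still at least a hand's breadth (10 cm) above the box lid, and leave the other things on the box and bench where they are.

Things in the scene. Friction and masses are not known exactly. Their poses are not given: they have to be found in the camera images.
- lock: Brass padlock lying on its back on the box lid, dial up. Body 52 mm (its x) by 56 (its y) by 24 thick (its z, up), about 0.4 kg; origin under its centre, on the lid. +y points to the shackle. A small red index mark is on its top face at the shackle end, on +y from the dial's centre. Loose: only the shackle in the hasp's eye (about 4 mm play sideways) keeps it there.
- dial (a joint): Dial angle about the lock's z, rad. 0: yellow mark at the red index, shackle free (within about 4 degrees; open, it holds the dial). Positive = anticlockwise from above; starts in a notch 1.0 to 2.7 positive, so turn it clockwise. 12 spring notches 30 degrees apart, one at 0: each click takes roughly 0.07 N m; let go within about 10 degrees of a notch it settles there. Stops at +-3.1.
- dial_grip (a point): Centre of the dial's round steel knob, 36 mm above the lock's underside. Knob 25 mm across, 16 high, rising from 28 to 44 mm above the lid on a black disc 44 mm across with 12 ticks (11 white, 1 broad yellow, in line with a yellow line on the knob's top).
- shackle (a joint): How far the shackle is drawn out of the padlock's body along the lock's +y, m: 0 shut, 0.020 fully open (stop); while locked it has about 3 mm of play. Slides with about 2.5 N of friction and stays where it is left.
- shackle_bow (a point): Middle of the bow of the U-shaped shackle: 8 mm steel bar, legs at x = -16 and +16 mm of the lock, 12 mm above its underside; shut, the bow's bar centre is 58 mm from the lock's origin along +y. The short leg (x = -16) goes through the eye; fully open, its end stands 14 mm clear of the body and the eye can pass out through that gap.
- eye (a point): Centre of the hole in the hasp's eye: upright steel plate on the lid, 28 mm wide (box x), 5 thick (box y), 27 high; hole 16 wide, from the lid up to 21 mm, looking along box y; this point is 12 mm above the lid. At the start it is around the short leg, 48 mm from the lock's origin along lock +y, 3 mm short of the bow. The flat hasp strap round its foot is let in flush with the lid.
- chest: Blue painted wooden chisel box, 260 mm (its x) by 400 mm (its y, top 410), fixed to the bench; origin at the centre of its underside, its top (rail and lid, flush) 120 mm above the bench. The lock lies on the top near the front (robot) edge, its axes along the box's.
- sanding_block: Cork sanding block 65 x 110 x 35 mm lying on the rear of the box lid; origin under its centre.
- finial: Small orange turned finial, 48 mm across and 54 mm high, standing on the rear of the box lid; origin under its centre.
- baluster: Orange lacquered turned baluster 72 mm across and 180 mm high standing on the bench left of the box; origin under its centre.
- white_tin: White open tin, 90 mm across and 110 mm high, on the bench left of the box; origin under its centre.
- lacquer_jar: Amber lacquer jar, 72 mm across and 100 mm high, on the bench left of the box; origin under its centre.
- brush: Lacquer brush 220 mm long lying on the bench right of the box; origin under its centre.
- offcut: Pale wood offcut 120 x 70 x 40 mm on the bench right of the box; origin under its centre.
There are look-alikes about, which are no part of the job. Leave any purple or turquoise look-alike of the lock alone.

How it is judged:
On the way, in this order (a step that is already met when the one before it is completed fails the run):
1. The dial is clicked home: the yellow mark at the red index (within 5 degrees), the shackle still shut (value of joint dial between -0.09 and 0.09 rad and value of joint shackle below 0.004 m), for 0.2 s.
2. The shackle is pulled open (at least 17 of 20 mm) at the hasp, the lock not yet lifted away (value of joint shackle above 0.017 m and height (world z) of lock below 0.15 m and distance between lock and eye below 0.1 m), for 0.1 s.
At the end, for the whole second after the job is handed in: The padlock is held by the gripper (more than 2 N), at rest, its shackle still drawn out by at least 15 mm, its underside at least 95 mm above the box lid, dial up and level within 20 degrees, and not touching the box or hasp (value of joint shackle above 0.015 m and height (world z) of lock above 0.215 m and angle between lock's own z axis and vertical below 0.35 rad and contact force between lock and the fingers above 2 N and contact force between lock and chest below 0.1 N and linear speed of lock below 0.04 m/s and angular speed of lock below 0.3 rad/s); the arm keeps its last pose, push and grip.
It fails at once if The lock is forced: the shackle drawn with the dial off its opening notch (value of joint shackle above 0.006 m and (value of joint dial above 0.25 rad or value of joint dial below -0.25 rad)).
It fails at once if Another thing on the box or the bench is shifted by more than 30 mm or knocked over (distance of any of sanding_block, finial, baluster, white_tin, lacquer_jar, brush, offcut from where it was at the start of the episode above 0.03 m or angle between any of sanding_block, finial, baluster, white_tin, lacquer_jar, brush, offcut's own z axis and vertical above 0.5 rad).
It also fails if it takes over 70 s, if anything falls off the work surface, if the arm or the gripper's body presses on something with over 40 N, if the wrist force passes 120 N, or if a joint passes its speed limit or range.

## Working session

There is one attempt and no reset: what is moved stays moved. The work goes in short steps, Python scripts to look and compute and a tool call to move; the robot and the scene stay as the last step left them, time stands still between calls to the robot, and variables do not carry over. Pictures are saved under pics/ and viewed, at most 10 in all, crops included, and the job is handed in when it is done.

Besides the shell and the picture viewer there is one more tool, called after ">>>" as name(argument=value, ...), one argument or row to a line, values as JSON. drive_tool: Moves the arm, as the interface text tells. Its arguments: {"type":"object","properties":{"rows":{"type":"array"},"force":{"type":"number"}},"required":["rows"]}

```bash
mkdir -p pics
cat > h.py <<'E'
from cell import *
import numpy as np, cv2
def snap(n):
    s=snapshot(n); return s
def save(p,fn): cv2.imwrite('pics/'+fn,cv2.cvtColor(p,cv2.COLOR_RGB2BGR))
def crop(s,u0,v0,u1,v1,k,fn):
    save(cv2.resize(s['pixels'][v0:v1,u0:u1],None,fx=k,fy=k,interpolation=cv2.INTER_CUBIC),fn)
def p2w(s,u,v,z):
    K,R,t=map(np.array,(s['mtx'],s['R'],s['t'])); d=R.T@np.linalg.inv(K)@[u,v,1]; c=-R.T@t
    return c+d*(z-c[2])/d[2]
def w2p(s,X):
    q=np.array(s['mtx'])@(np.array(s['R'])@X+s['t']); return q[:2]/q[2]
E
python3 - <<'E'
from h import *
a=snap('top');b=snap('scene')
save(np.vstack([cv2.resize(x['pixels'],(480,300),interpolation=cv2.INTER_AREA) for x in (a,b)]),'a.png')
for s in(a,b):
    R,t=np.array(s['R']),np.array(s['t']);print(-R.T@t,R[2],s['mtx'][0])
st=get_state();print(st['time'],st['ee_pos'],st['ee_rot'],st['finger_gap'])
E
```

```text
[ 0.33930708 -0.00320327  1.25375957] [ 0.14560489  0.01415584 -0.98924154] [420.44424503   0.         321.40432822]
[ 1.50910192 -0.6748811   0.86737909] [-0.70902192  0.46407373 -0.53096468] [517.99156208   0.         320.28992017]
0.1 [ 0.27239471 -0.58955407  0.23036249] [-3.13984031e+00  1.13502483e-04  4.32863170e-01] 0.08522040460350633
```

View pics/a.png

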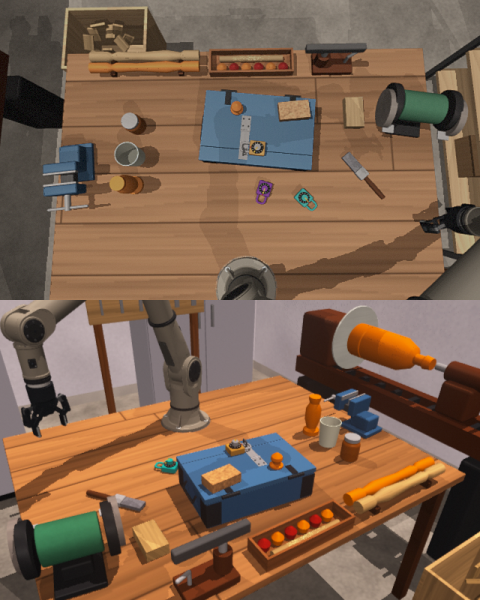

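The top view shows the brass padlock on the blue box at about (343,197) full-res. The purple look-alike at (352,253) and the turquoise one at (407,264) lie on the bench, so the brass one on the lid is the one meant. I'll check with an enlarged crop.

Run:
```python
from h import *
a=snap('top');b=snap('scene')
A=cv2.resize(a['pixels'][175:220,305:375],(780,501),interpolation=cv2.INTER_CUBIC)
save(A,'b.png')
crop(a,250,110,440,240,4,'c.png')
```

```text
(no output)
```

View pics/b.png

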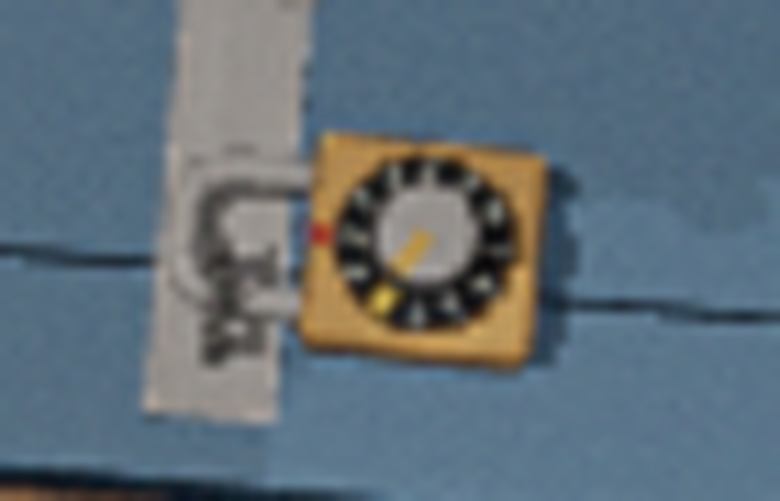

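View pics/c.png

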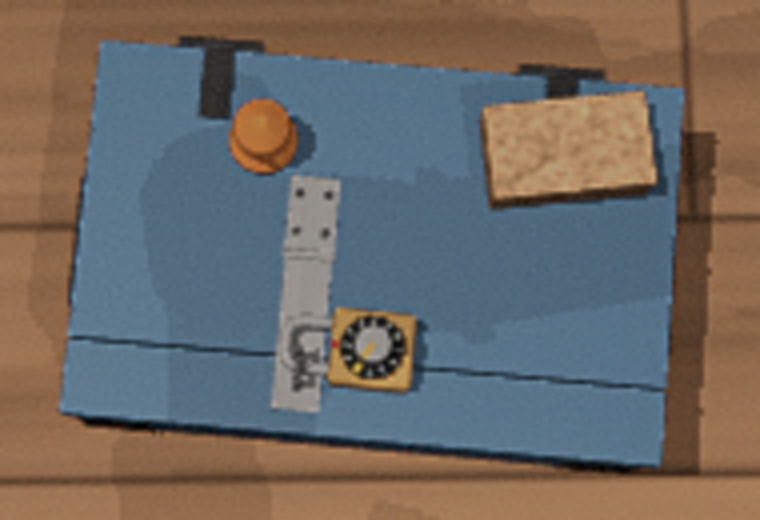

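The crop confirms it: brass body, shackle pointing left (world +y) into the hasp eye on the strap. The red index is at crop (318,233), the dial centre near (428,237) and the yellow mark at (385,300), so about 60° anticlockwise. That means two clicks clockwise. Next I'll compute the poses.

Run:
```python
from h import *
a=snap('top')
k=780/70;f=lambda x,y:(305+(x+.5)/k-.5,175+(y+.5)/k-.5)
W=lambda x,y,z:p2w(a,*f(x,y),z)
c=[W(*p,.144) for p in((320,135),(548,158),(525,368),(305,350))]
print('body',np.round(c,4),'mean',np.mean(c,0),'sides',[np.linalg.norm(c[i]-c[i-3]) for i in range(4)])
kn=W(428,237,.164);y=W(385,300,.148);d=W(428,243,.148);r=W(320,233,.144)
print('knob',kn,'disc',d,'red',r)
ang=lambda v:np.degrees(np.arctan2(v[1],v[0]))
print('ang',ang(r-d),ang(y-d),ang(y-kn))
print('bow',W(185,235,.132))
g=lambda x,y:(250+(x+.5)/4-.5,110+(y+.5)/4-.5)
L=[p2w(a,*g(*p),.12) for p in((102,42),(683,88),(660,467),(62,412))]
print('lid',np.round(L,4),[np.linalg.norm(L[i]-L[i-3]) for i in range(4)],[ang(L[0]-L[1]),ang(L[3]-L[2])],np.mean(L,0))
```

```text
body [[ 0.5397 -0.0195  0.144 ]
 [ 0.5334 -0.0741  0.144 ]
 [ 0.4826 -0.0676  0.144 ]
 [ 0.4876 -0.0152  0.144 ]] mean [ 0.51082182 -0.04408286  0.144     ] sides [np.float64(0.05501556798764616), np.float64(0.05119322354781946), np.float64(0.05264725862857905), np.float64(0.05229509084803545)]
knob [ 0.51138554 -0.04424242  0.164     ] disc [ 0.51246201 -0.04482023  0.148     ] red [ 0.51582749 -0.01913704  0.144     ]
ang 82.53459789924636 142.44709042193657 141.73720800340843
bow [0.51764156 0.01341597 0.132     ]
lid [[ 0.7359  0.1409  0.12  ]
 [ 0.6965 -0.2642  0.12  ]
 [ 0.4327 -0.2373  0.12  ]
 [ 0.4746  0.1664  0.12  ]] [np.float64(0.4070191630179062), np.float64(0.26517841773628653), np.float64(0.4058733165803047), np.float64(0.26255751907802005)] [np.float64(84.44654790132617), np.float64(84.07701440243396)] [ 0.58494087 -0.04855049  0.12      ]
```

Box yaw is about -5.8° and the lock centre about (0.511,-0.044). The sides come out at 52×54 mm and the lid at 263×406 mm, which matches the given sizes, and the dial is at +60°. Moving above it.

>>> drive_tool(
  rows=[
    {"fingers": 0.06, "linear": [0.06, 0.14, 0.01], "dr": [0, 0, 0.5]},
    {"fingers": 0.06, "linear": [0.12, 0.27, 0.01], "dr": [0, 0, 1.0]},
    {"fingers": 0.06, "linear": [0.18, 0.41, 0.01], "dr": [0, 0, 1.5]},
    {"fingers": 0.06, "linear": [0.238, 0.546, 0.01], "dr": [0, 0, 2.084]},
    {"fingers": 0.06, "linear": [0.238, 0.546, 0.01], "dr": [0, 0, 2.084]},
    {"fingers": 0.06, "linear": [0.238, 0.546, 0.01], "dr": [0, 0, 2.084]},
    {"fingers": 0.06, "linear": [0.238, 0.546, 0.01], "dr": [0, 0, 2.084]},
    {"fingers": 0.06, "linear": [0.238, 0.546, 0.01], "dr": [0, 0, 2.084]},
    {"fingers": 0.06, "linear": [0.238, 0.546, 0.01], "dr": [0, 0, 2.084]},
    {"fingers": 0.06, "linear": [0.238, 0.546, 0.01], "dr": [0, 0, 2.084]},
    {"fingers": 0.06, "linear": [0.238, 0.546, 0.01], "dr": [0, 0, 2.084]},
    {"fingers": 0.06, "linear": [0.238, 0.546, 0.01], "dr": [0, 0, 2.084]},
  ],
  force=25,
)

```text
time: 1.75
ee_pos: [0.5106, -0.0439, 0.2412]
ee_rot: [-3.142, -0.0, 2.516]
force: [0.6, 0.0, -0.4]
finger_gap: 0.0597
finger_force: 0.0
```

>>> drive_tool(
  rows=[
    {"fingers": 0.06, "linear": [0, 0, -0.05], "dr": [0, 0, 0]},
    {"fingers": 0.06, "linear": [0, 0, -0.08], "dr": [0, 0, 0]},
    {"fingers": 0.06, "linear": [0, 0, -0.094], "dr": [0, 0, 0]},
    {"fingers": 0.06, "linear": [0, 0, -0.094], "dr": [0, 0, 0]},
    {"fingers": 0.015, "linear": [0, 0, -0.094], "dr": [0, 0, 0]},
    {"fingers": 0.015, "linear": [0, 0, -0.094], "dr": [0, 0, 0]},
    {"fingers": 0.015, "linear": [0, 0, -0.094], "dr": [0, 0, 0]},
    {"fingers": 0.015, "linear": [0, 0, -0.094], "dr": [0, 0, 0]},
    {"fingers": 0.015, "linear": [0, 0, -0.094], "dr": [0, 0, 0]},
    {"fingers": 0.015, "linear": [0, 0, -0.094], "dr": [0, 0, 0]},
  ],
  force=30,
)

```text
time: 3.0
ee_pos: [0.5116, -0.0442, 0.1487]
ee_rot: [3.141, 0.002, 2.517]
force: [-1.7, -0.3, 6.1]
finger_gap: 0.0231
finger_force: 29.5
```

Run:
```python
from h import *
st=get_state();print(st['force'],st['moment'],st['finger_gap'],st['finger_force'],st['qpos'])
```

```text
[-1.66868074 -0.29279878  6.08534818] [-0.1342963   0.20726233 -0.01482257] 0.023137925728515057 29.524344663368538 [ 0.48559667  0.27498081 -0.56376669  1.94239361  0.17766018  0.97027645
  0.78401738]
```

Knob gripped, with the tips touching the disc lightly (6 N). I'll lift 2 mm and turn 60° clockwise.

>>> drive_tool(
  rows=[
    {"fingers": 0.015, "linear": [0, 0, 0.002], "dr": [0, 0, 0]},
    {"fingers": 0.015, "linear": [0, 0, 0.002], "dr": [0, 0, -0.13]},
    {"fingers": 0.015, "linear": [0, 0, 0.002], "dr": [0, 0, -0.26]},
    {"fingers": 0.015, "linear": [0, 0, 0.002], "dr": [0, 0, -0.39]},
    {"fingers": 0.015, "linear": [0, 0, 0.002], "dr": [0, 0, -0.52]},
    {"fingers": 0.015, "linear": [0, 0, 0.002], "dr": [0, 0, -0.65]},
    {"fingers": 0.015, "linear": [0, 0, 0.002], "dr": [0, 0, -0.78]},
    {"fingers": 0.015, "linear": [0, 0, 0.002], "dr": [0, 0, -0.91]},
    {"fingers": 0.015, "linear": [0, 0, 0.002], "dr": [0, 0, -1.047]},
    {"fingers": 0.015, "linear": [0, 0, 0.002], "dr": [0, 0, -1.047]},
    {"fingers": 0.015, "linear": [0, 0, 0.002], "dr": [0, 0, -1.047]},
  ],
)

```text
time: 4.38
ee_pos: [0.5096, -0.044, 0.1488]
ee_rot: [-3.139, 0.0, 1.472]
force: [-1.7, 0.8, -2.4]
finger_gap: 0.0232
finger_force: 29.6
```

>>> drive_tool(
  rows=[
    {"fingers": 0.07, "linear": [0, 0, 0.0], "dr": [0, 0, 0]},
    {"fingers": 0.07, "linear": [0, 0, 0.0], "dr": [0, 0, 0]},
    {"fingers": 0.07, "linear": [0, 0, 0.0], "dr": [0, 0, 0]},
    {"fingers": 0.07, "linear": [0, 0, 0.06], "dr": [0, 0, 0]},
    {"fingers": 0.07, "linear": [-0.03, -0.06, 0.12], "dr": [0, 0, 0]},
    {"fingers": 0.07, "linear": [-0.03, -0.12, 0.12], "dr": [0, 0, 0]},
    {"fingers": 0.07, "linear": [-0.03, -0.18, 0.12], "dr": [0, 0, 0]},
    {"fingers": 0.07, "linear": [-0.03, -0.18, 0.12], "dr": [0, 0, 0]},
    {"fingers": 0.07, "linear": [-0.03, -0.18, 0.12], "dr": [0, 0, 0]},
  ],
)

```text
time: 5.5
ee_pos: [0.4806, -0.2247, 0.2692]
ee_rot: [3.141, -0.001, 1.468]
force: [0.1, 0.3, 0.3]
finger_gap: 0.0701
finger_force: 0.0
```

Run:
```python
from h import *
a=snap('top');b=snap('scene')
A=cv2.resize(a['pixels'][175:220,305:375],(780,501),interpolation=cv2.INTER_CUBIC)
save(A,'d.png')
```

```text
(no output)
```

View pics/d.png

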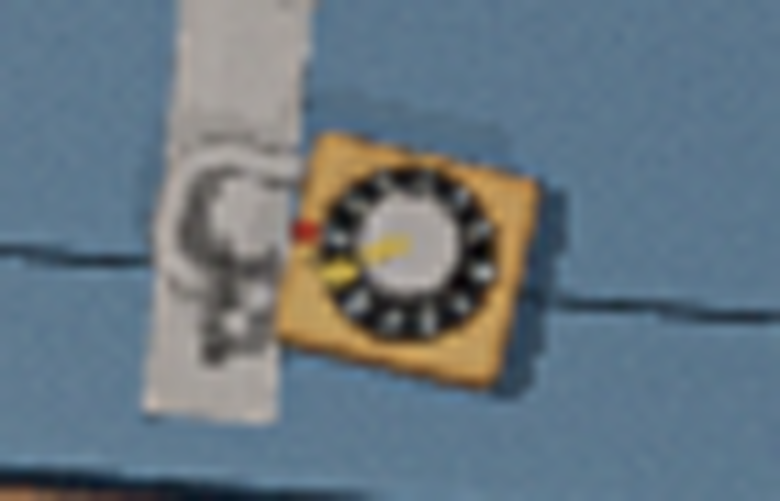

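The dial advanced one click and is now one notch (about 30°) short, with yellow at (338,272) against the index at (305,231). The lock body itself swung a few degrees clockwise in the eye. I'll measure the new pose.

Run:
```python
from h import *
a=snap('top')
k=780/70;f=lambda x,y:(305+(x+.5)/k-.5,175+(y+.5)/k-.5)
W=lambda x,y,z:p2w(a,*f(x,y),z)
c=[W(*p,.144) for p in((322,133),(541,180),(493,388),(280,342))]
ang=lambda v:np.degrees(np.arctan2(v[1],v[0]))
print(np.mean(c,0),[ang(c[0]-c[1]),ang(c[3]-c[2])],[ang(c[0]-c[3]),ang(c[1]-c[2])])
kn=W(410,247,.164);d=W(408,253,.148);y=W(338,272,.148);r=W(305,231,.144)
print(kn,d,ang(r-d),ang(y-d))
```

```text
[ 0.50892812 -0.04034091  0.144     ] [np.float64(76.98174283036286), np.float64(77.02967107831535)] [np.float64(-11.97383928066174), np.float64(-13.959164725923097)]
[ 0.50905518 -0.03997015  0.164     ] [ 0.51010399 -0.04000902  0.148     ] 75.66126650096099 104.6593669646374
```

>>> drive_tool(
  rows=[
    {"fingers": 0.06, "linear": [0.01, 0.06, -0.02], "dr": [0, 0, 0]},
    {"fingers": 0.06, "linear": [0.02, 0.12, -0.04], "dr": [0, 0, 0]},
    {"fingers": 0.06, "linear": [0.028, 0.184, -0.05], "dr": [0, 0, 0]},
    {"fingers": 0.06, "linear": [0.028, 0.184, -0.07], "dr": [0, 0, 0]},
    {"fingers": 0.06, "linear": [0.028, 0.184, -0.12], "dr": [0, 0, 0]},
    {"fingers": 0.06, "linear": [0.028, 0.184, -0.12], "dr": [0, 0, 0]},
    {"fingers": 0.015, "linear": [0.028, 0.184, -0.12], "dr": [0, 0, 0]},
    {"fingers": 0.015, "linear": [0.028, 0.184, -0.12], "dr": [0, 0, 0]},
    {"fingers": 0.015, "linear": [0.028, 0.184, -0.12], "dr": [0, 0, 0]},
    {"fingers": 0.015, "linear": [0.028, 0.184, -0.12], "dr": [0, 0, 0]},
    {"fingers": 0.015, "linear": [0.028, 0.184, -0.12], "dr": [0, 0, 0]},
    {"fingers": 0.015, "linear": [0.028, 0.184, -0.12], "dr": [0, 0, 0]},
  ],
  force=45,
)

```text
time: 7.15
ee_pos: [0.5102, -0.0399, 0.1516]
ee_rot: [3.138, -0.0, 1.47]
force: [-1.5, 0.0, 4.9]
finger_gap: 0.0223
finger_force: 44.3
```

>>> drive_tool(
  rows=[
    {"fingers": 0.015, "linear": [0, 0, 0], "dr": [0, 0, -0.12]},
    {"fingers": 0.015, "linear": [0, 0, 0], "dr": [0, 0, -0.24]},
    {"fingers": 0.015, "linear": [0, 0, 0], "dr": [0, 0, -0.36]},
    {"fingers": 0.015, "linear": [0, 0, 0], "dr": [0, 0, -0.48]},
    {"fingers": 0.015, "linear": [0, 0, 0], "dr": [0, 0, -0.58]},
    {"fingers": 0.015, "linear": [0, 0, 0], "dr": [0, 0, -0.66]},
    {"fingers": 0.015, "linear": [0, 0, 0], "dr": [0, 0, -0.66]},
    {"fingers": 0.015, "linear": [0, 0, 0], "dr": [0, 0, -0.66]},
  ],
)

```text
time: 8.15
ee_pos: [0.5099, -0.0402, 0.1516]
ee_rot: [3.139, -0.002, 0.81]
force: [-1.3, 0.4, 8.1]
finger_gap: 0.0223
finger_force: 44.7
```

>>> drive_tool(
  rows=[
    {"fingers": 0.07, "linear": [0, 0, 0.0], "dr": [0, 0, 0]},
    {"fingers": 0.07, "linear": [0, 0, 0.0], "dr": [0, 0, 0]},
    {"fingers": 0.07, "linear": [0, 0, 0.0], "dr": [0, 0, 0]},
    {"fingers": 0.07, "linear": [0, 0, 0.06], "dr": [0, 0, 0]},
    {"fingers": 0.07, "linear": [-0.03, -0.06, 0.12], "dr": [0, 0, 0.1]},
    {"fingers": 0.07, "linear": [-0.03, -0.12, 0.12], "dr": [0, 0, 0.25]},
    {"fingers": 0.07, "linear": [-0.03, -0.18, 0.12], "dr": [0, 0, 0.4]},
    {"fingers": 0.07, "linear": [-0.03, -0.18, 0.12], "dr": [0, 0, 0.54]},
    {"fingers": 0.07, "linear": [-0.03, -0.18, 0.12], "dr": [0, 0, 0.54]},
  ],
)

```text
time: 9.28
ee_pos: [0.4782, -0.2216, 0.2691]
ee_rot: [-3.141, -0.0, 1.345]
force: [0.2, 1.1, 0.7]
finger_gap: 0.0703
finger_force: 0.0
```

Run:
```python
from h import *
a=snap('top');b=snap('scene')
A=cv2.resize(a['pixels'][175:220,305:375],(780,501),interpolation=cv2.INTER_CUBIC)
save(A,'e.png')
```

```text
(no output)
```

View pics/e.png

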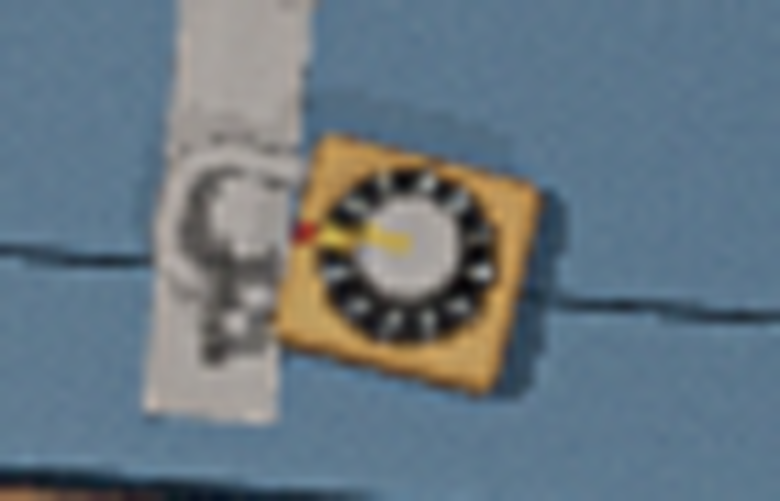

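Dial is home: yellow at (338,238), knob line and index at (303,233) in line. The body lies at yaw of about -13°, centre about (0.509,-0.040), and the tool yaw already matches. Next I'll grip the body across its x.

>>> drive_tool(
  rows=[
    {"fingers": 0.08, "linear": [0.01, 0.06, -0.02], "dr": [0, 0, 0]},
    {"fingers": 0.08, "linear": [0.02, 0.12, -0.04], "dr": [0, 0, 0]},
    {"fingers": 0.08, "linear": [0.03, 0.18, -0.05], "dr": [0, 0, 0]},
    {"fingers": 0.08, "linear": [0.03, 0.18, -0.06], "dr": [0, 0, 0]},
    {"fingers": 0.08, "linear": [0.03, 0.18, -0.11], "dr": [0, 0, 0]},
    {"fingers": 0.08, "linear": [0.03, 0.18, -0.142], "dr": [0, 0, 0]},
    {"fingers": 0.08, "linear": [0.03, 0.18, -0.142], "dr": [0, 0, 0]},
    {"fingers": 0.04, "linear": [0.03, 0.18, -0.142], "dr": [0, 0, 0]},
    {"fingers": 0.04, "linear": [0.03, 0.18, -0.142], "dr": [0, 0, 0]},
    {"fingers": 0.04, "linear": [0.03, 0.18, -0.142], "dr": [0, 0, 0]},
    {"fingers": 0.04, "linear": [0.03, 0.18, -0.142], "dr": [0, 0, 0]},
    {"fingers": 0.04, "linear": [0.03, 0.18, -0.142], "dr": [0, 0, 0]},
  ],
  force=40,
)

```text
time: 10.88
ee_pos: [0.51, -0.0399, 0.1294]
ee_rot: [3.138, -0.001, 1.35]
force: [-1.4, 0.6, 6.5]
finger_gap: 0.051
finger_force: 42.6
```

>>> drive_tool(
  rows=[
    {"fingers": 0.04, "linear": [0, 0, 0.003], "dr": [0, 0, 0]},
    {"fingers": 0.04, "linear": [0.001, 0, 0.003], "dr": [0, 0, 0.04]},
    {"fingers": 0.04, "linear": [0.002, 0, 0.003], "dr": [0, 0, 0.08]},
    {"fingers": 0.04, "linear": [0.003, 0, 0.003], "dr": [0, 0, 0.126]},
    {"fingers": 0.04, "linear": [0.003, 0, 0.003], "dr": [0, 0, 0.126]},
  ],
)

```text
time: 11.5
ee_pos: [0.5113, -0.0402, 0.13]
ee_rot: [-3.141, -0.0, 1.476]
force: [0.2, 0.5, -3.5]
finger_gap: 0.0512
finger_force: 42.0
```

Run:
```python
from h import *
st=get_state();print(st['force'],st['moment'])
a=snap('top');b=snap('scene')
q=[w2p(s,np.array([.5,.005,.14])) for s in(a,b)];print(q)
I=[]
for s,(u,v) in zip((a,b),q):
    u,v=int(u),int(v);I.append(cv2.resize(s['pixels'][v-25:v+25,u-20:u+30],(400,400),interpolation=cv2.INTER_CUBIC))
save(np.hstack(I),'f.png')
```

```text
[ 0.17832115  0.49948043 -3.51188099] [-0.04101408  0.01970864  0.02751578]
[array([324.30527913, 201.63808559]), array([326.48375353, 188.48862137])]
```

View pics/f.png

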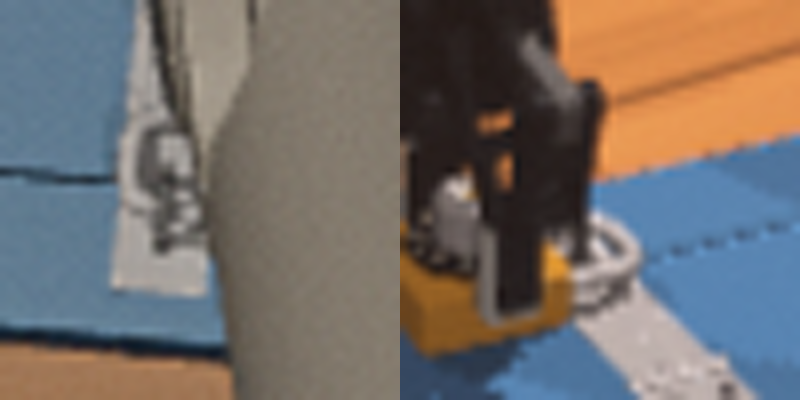

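The lock is lifted free with no side load, the shackle shut round the eye. Now I'll pull back along lock −y.

>>> drive_tool(
  rows=[
    {"fingers": 0.04, "linear": [-0.0004, -0.004, 0], "dr": [0, 0, 0]},
    {"fingers": 0.04, "linear": [-0.0008, -0.008, 0], "dr": [0, 0, 0]},
    {"fingers": 0.04, "linear": [-0.0012, -0.012, 0], "dr": [0, 0, 0]},
    {"fingers": 0.04, "linear": [-0.0014, -0.014, 0], "dr": [0, 0, 0]},
  ],
)

```text
time: 12.1
ee_pos: [0.5102, -0.0539, 0.1303]
ee_rot: [-3.141, -0.001, 1.476]
force: [-0.5, 2.6, -4.0]
finger_gap: 0.0508
finger_force: 42.0
```

>>> drive_tool(
  rows=[
    {"fingers": 0.04, "linear": [-0.0003, -0.003, 0], "dr": [0, 0, 0]},
    {"fingers": 0.04, "linear": [-0.0006, -0.006, 0], "dr": [0, 0, 0]},
    {"fingers": 0.04, "linear": [-0.0009, -0.009, 0], "dr": [0, 0, 0]},
    {"fingers": 0.04, "linear": [-0.0009, -0.009, 0], "dr": [0, 0, 0]},
  ],
)

```text
time: 12.6
ee_pos: [0.5091, -0.0637, 0.1303]
ee_rot: [-3.141, 0.001, 1.475]
force: [-1.0, 1.9, -3.5]
finger_gap: 0.0512
finger_force: 42.0
```

>>> drive_tool(
  rows=[
    {"fingers": 0.04, "linear": [-0.0003, -0.002, 0], "dr": [0, 0, 0]},
    {"fingers": 0.04, "linear": [-0.0005, -0.005, 0], "dr": [0, 0, 0]},
    {"fingers": 0.04, "linear": [-0.0005, -0.005, 0], "dr": [0, 0, 0]},
  ],
)

```text
time: 12.98
ee_pos: [0.5088, -0.0669, 0.1303]
ee_rot: [-3.141, -0.002, 1.476]
force: [-0.3, 5.5, -4.6]
finger_gap: 0.0508
finger_force: 42.1
```

Force rises at about 20 mm of travel, so the shackle is fully open. Now I'll slide the short leg out of the eye (+y, about 38 mm).

>>> drive_tool(
  rows=[
    {"fingers": 0.04, "linear": [0.0005, 0.005, 0], "dr": [0, 0, 0]},
    {"fingers": 0.04, "linear": [0.001, 0.01, 0], "dr": [0, 0, 0]},
    {"fingers": 0.04, "linear": [0.0015, 0.015, 0], "dr": [0, 0, 0]},
    {"fingers": 0.04, "linear": [0.002, 0.02, 0], "dr": [0, 0, 0]},
  ],
)

```text
time: 13.48
ee_pos: [0.511, -0.048, 0.1304]
ee_rot: [3.141, 0.0, 1.476]
force: [0.8, -1.4, -3.8]
finger_gap: 0.0508
finger_force: 42.2
```

>>> drive_tool(
  rows=[
    {"fingers": 0.04, "linear": [0.0005, 0.005, 0], "dr": [0, 0, 0]},
    {"fingers": 0.04, "linear": [0.001, 0.01, 0], "dr": [0, 0, 0]},
    {"fingers": 0.04, "linear": [0.0015, 0.015, 0], "dr": [0, 0, 0]},
    {"fingers": 0.04, "linear": [0.0018, 0.018, 0], "dr": [0, 0, 0]},
    {"fingers": 0.04, "linear": [0.0018, 0.018, 0], "dr": [0, 0, 0]},
  ],
)

```text
time: 14.1
ee_pos: [0.5127, -0.0298, 0.1304]
ee_rot: [3.141, 0.0, 1.476]
force: [0.6, -0.4, -4.2]
finger_gap: 0.0509
finger_force: 42.2
```

Run:
```python
from h import *
st=get_state();print(st['force'],st['moment'],st['ee_pos'])
b=snap('scene');crop(b,285,150,365,210,10,'g.png')
```

```text
[ 0.58716556 -0.39308068 -4.16450468] [-0.0466158   0.01166207  0.04060204] [ 0.51269888 -0.02981694  0.13035734]
```

View pics/g.png

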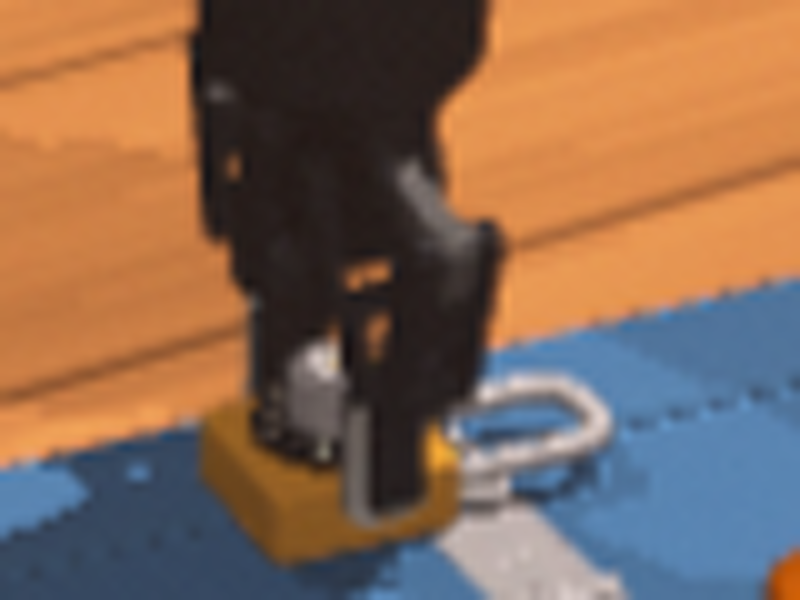

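The scene view shows the shackle drawn out long, with its bow at crop (590,420), and the lock free on the lid. I'll back off 1 mm to centre the eye in the gap and lift slowly.

>>> drive_tool(
  rows=[
    {"fingers": 0.04, "linear": [-0.0001, -0.001, 0], "dr": [0, 0, 0]},
    {"fingers": 0.04, "linear": [-0.0001, -0.001, 0.003], "dr": [0, 0, 0]},
    {"fingers": 0.04, "linear": [-0.0001, -0.001, 0.006], "dr": [0, 0, 0]},
    {"fingers": 0.04, "linear": [-0.0001, -0.001, 0.009], "dr": [0, 0, 0]},
    {"fingers": 0.04, "linear": [-0.0001, -0.001, 0.009], "dr": [0, 0, 0]},
  ],
)

```text
time: 14.78
ee_pos: [0.5129, -0.0311, 0.1398]
ee_rot: [3.141, -0.0, 1.476]
force: [-0.6, 0.3, -4.9]
finger_gap: 0.0508
finger_force: 42.2
```

No extra load, so it's clear of the hole. Lifting away.

>>> drive_tool(
  rows=[
    {"fingers": 0.04, "linear": [0, 0, 0.008], "dr": [0, 0, 0]},
    {"fingers": 0.04, "linear": [0, 0, 0.02], "dr": [0, 0, 0]},
    {"fingers": 0.04, "linear": [0, 0, 0.045], "dr": [0, 0, 0]},
    {"fingers": 0.04, "linear": [0, 0, 0.075], "dr": [0, 0, 0]},
    {"fingers": 0.04, "linear": [0, 0, 0.1], "dr": [0, 0, 0]},
    {"fingers": 0.04, "linear": [0, 0, 0.115], "dr": [0, 0, 0]},
    {"fingers": 0.04, "linear": [0, 0, 0.12], "dr": [0, 0, 0]},
    {"fingers": 0.04, "linear": [0, 0, 0.12], "dr": [0, 0, 0]},
    {"fingers": 0.04, "linear": [0, 0, 0.12], "dr": [0, 0, 0]},
    {"fingers": 0.04, "linear": [0, 0, 0.12], "dr": [0, 0, 0]},
  ],
)

```text
time: 16.02
ee_pos: [0.5121, -0.0311, 0.2585]
ee_rot: [-3.14, -0.0, 1.476]
force: [-0.6, -0.5, -4.3]
finger_gap: 0.0509
finger_force: 42.7
```

Run:
```python
from h import *
st=get_state();print(st['force'],st['qd'])
b=snap('scene');crop(b,260,90,380,180,6,'i.png')
```

```text
[-0.605218   -0.46597345 -4.31610704] [-0.0018417  -0.00156309 -0.00033315 -0.00514556 -0.00116971 -0.0005637
 -0.00135657]
```

View pics/i.png

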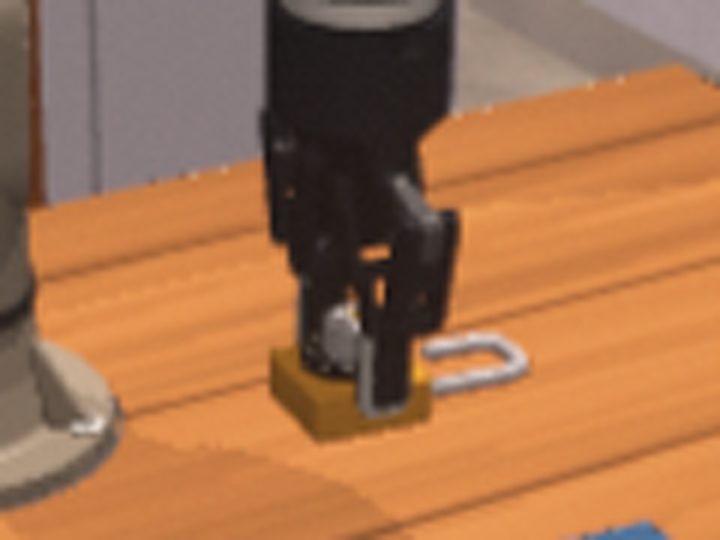

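The open padlock is held level, dial up, with the shackle drawn out (bow at (520,360)). Its underside is about 0.248 m up, roughly 13 cm above the lid, and the arm is at rest. Handing in.

```bash
python3 -c "
from cell import *
print(finish_job())"
```

```text
the job is handed in; nothing more can be done
None
```

The dial was clicked home, the shackle pulled fully open and the padlock lifted out of the eye without forcing. I handed the job in at about 16 s with it held still, level and dial up, about 13 cm above the lid; no verdict came back.

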